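Centre a feeder's loose tab in its free play

TASK

The orange tab on the pellet feeder drives the dark steel dosing gate through a worn, loose link. Gently nudge the tab towards the red end until the gate just resists, then back towards the blue end until it just resists there too, and finally leave the tab by itself in the middle of the free play you found. The gate must stay where it is set (a few millimetres of creep is fine), and leave the bowl, scoop, comb and tin undisturbed.

Things in the scene. Friction and masses are not known exactly. Their poses are not given: they have to be found in the camera images.
- feeder: Pellet feeder fixed to the bench: aluminium base 110 mm wide, from y = -180 to +280 mm, with two low rails (tops 30 mm above the bench, black tick every 10 mm). Origin at bench height on the rails' centre line; its own y axis runs along the rails towards the red end, x across them, z up. The tab and the gate slide only along this y.
- red_end (a point): Top centre of the red crossbar at the feeder's red end, y = +122 mm from the feeder's origin, 44 mm above the bench, 90 x 16 mm. Just behind it stands the green hopper (y = +132 to +268 mm, 168 mm high).
- blue_end (a point): Top centre of the blue end block at the feeder's other end, y = -172 mm from the feeder's origin, 46 mm above the bench, 90 x 16 mm.
- tab_top (a point): Centre of the orange tab's top, 100 mm above the bench. Upright plate 45 mm wide across the rails, 12 mm thick along them, standing on a black foot 50 x 40 mm (top 32 mm above the bench). Slides with about 1 N of drag within the play and stays where left; at either end of the play it meets the gate and can then only drag the gate along. Axes parallel to the feeder's.
- tab_foot (a point): Centre of the tab's black foot, 27 mm above the bench, straight below the tab's top. The play's ends (a few centimetres apart) are hidden and unmarked: find them by feel or by seeing the gate start to move. They move with the gate, but their place along it differs every time.
- gate: Dark steel dosing gate, a strip 56 mm wide sliding between the rails under the tab; stays where left, takes about 11 N to move. Its origin is a reference point at bench height on the feeder's centre line, axes parallel to the feeder's; it starts up to 10 mm either way from the feeder's origin.
- gate_pin (a point): Centre of the top of the yellow pin (14 mm across, top 40 mm above the bench) fixed on the gate, at y = -95 mm from the gate's origin, on the blue side of the tab: it shows where the gate is.
- bowl: Speckled ceramic feed bowl, 140 mm across, 50 mm high, a willow chew ball in it; origin under its centre. Bystander.
- scoop: Green plastic scoop, 180 mm long overall, 35 mm high; origin under the centre of its 80 x 60 mm bowl, handle to its -x. Bystander.
- comb: Stainless steel comb, 150 x 36 mm, 6 mm thick, lying flat, long along its x; origin under its middle. Bystander.
- tin: Closed aluminium tin 80 x 110 mm, 56 mm high; origin under its centre. Bystander.

How it is judged (in metres and radians):
On the way, in this order (a step that is already met when the one before it is completed fails the run):
1. the tab is pushed to the red end of its free play (within 3 mm of meeting the gate) (y of link_c0 in the frame of tab_top below -0.019 m), for 0.1 s.
2. then the tab is pushed to the blue end of its free play (within 3 mm of meeting the gate) (y of link_c0 in the frame of tab_top above 0.019 m), for 0.1 s.
At the end, for the whole second after the job is handed in: the tab rests, let go, within 5 mm of the middle of its free play, and the gate is within 12 mm of where it started (y of link_c0 in the frame of tab_top between -0.005 and 0.005 m and distance of gate from where it was at the start of the episode below 0.012 m); the robot touches nothing.
It fails at once if the gate is dragged more than 12 mm from where it was set (distance of gate from where it was at the start of the episode above 0.012 m).
It fails at once if the feed bowl is shifted more than 30 mm (distance of bowl from where it was at the start of the episode above 0.03 m).
It fails at once if the scoop is shifted more than 30 mm (distance of scoop from where it was at the start of the episode above 0.03 m).
It fails at once if the comb is shifted more than 30 mm (distance of comb from where it was at the start of the episode above 0.03 m).
It fails at once if the tin is shifted more than 30 mm (distance of tin from where it was at the start of the episode above 0.03 m).
It also fails if it takes over 48 s, if anything falls off the work surface, if the arm or the gripper's body presses on something with over 40 N, if the wrist force passes 120 N, or if a joint passes its speed limit or range.

ROBOT

A 6-joint arm with a two-finger parallel gripper is mounted at the origin on the work surface. World frame = base frame: x ahead of the robot, y to its left, z up, the work surface at z = 0. Lengths are in mm, angles in rad, forces in N, time in s.
With the tool pointing down it reaches from about 350 to 975 mm from the base axis. Payload 7.1 kg.
Tool frame: the origin (TCP) lies where the fingers leave the gripper's body, on its centre line; the fingertips stand 80 mm ahead of it and the grasp point (between the pads) lies 61 mm ahead of it (r.tcp_to_grasp is the distance from the TCP to the grasp point, in mm); z points along the fingers, y is the line along which they close (so a half turn about z gives the same grasp; the last joint's range is limited). The gripper opens to 88 mm and grips with 3 to 60 N. Pads are 20 mm wide; open, the fingers measure 115 mm over their backs; the gripper's body (75 mm by 178 mm) begins 61 mm behind the grasp point.
Start: joints at [-1.192, 0.423, 1.63, -0, 1.089, -0.019], TCP at [242.135, -576.174, 302.675] pointing down, gripper open.
Joint ranges: [-3, 3], [-0.9, 2.11], [0.09, 2.58], [-1.31, 4.45], [0.11, 2.69], [-2.54, 2.54]. Speed limits (rad/s): [2.39, 2.39, 3.01, 3.14, 3.14, 3.14].

INTERFACE

Orientations are given as a rotation vector (axis times angle).
In Python, from cell import r gives the robot as it stands.
- The arm moves only by the tool carry_out, never from a script. Its arguments are lists of equal length, an entry for each row: "dp": the shift along the tool's x, y, z in cm, a list of three; "roll": the turn about the tool's z in rad. A call has 1 to 5 rows; each row is the pose to reach, as a shift and turn from the pose commanded when the call began, along the tool's axes at that moment; what a row does not reach only later rows make up. A row lasts 1/8 s, in which the tool goes at most 62.5 mm and 10.7 degrees, less where a joint would pass 70% of its speed; a pose out of reach is approached as far as the arm can. A call with a gripper value outside its range is refused whole. "jaw" is the opening, from 0 (shut) to 1 (fully open), set as the call begins (left out, the last holds). The fingers move at their own pace and stop on an object; "force" is the grip in N (left out, the last holds). Time passes only in rows, so rows that repeat a pose let the fingers close. It gives the time, the measured TCP pose, the force, the opening and the grip force at its end, in the units of the state.
- r.get_state(): the state, without advancing time (a new reading comes with each control period).
- r.camera(name): name is "scene" or "top" or "wrist"; returns (picture, depth): 400x640x3 uint8, red, green, blue; 400x640 float32, mm along the optical axis (not along the pixel's ray), 0 where there is no reading.
- r.camera_info(name): a dict with "fovy" (degrees; the focal length in pixels is half the picture's height over the tangent of half this angle, whatever the lens; pixels are square), "cx", "cy" (the principal point, pixels), "D" ([k1, k2, p1, p2, k3] as OpenCV has them; the pictures are not rectified), "rvec" (rotation vector, rad) and "tvec" (3), from world to camera coordinates, as OpenCV has them; the wrist camera has in their place "hand_eye" (4x4, takes a point from camera to tool coordinates, whose origin is the TCP and whose axes are the flange's). Camera axes: x right, y down, z forward; pixel columns grow to the right and rows downward; lengths in mm; the calibration is good to about 2 mm. A picture is of the moment at which its call begins: read the wrist's pose just before it. camera_info takes no time and is no camera call.
- r.sign_off(): hands the job in; it is judged then, once.
Trained networks look in the newest picture that a camera, given by its name, has taken for a name from the list of things; names that differ only in an ending like _2 or _b are one class to them, and where a whole thing is asked for, a point or a joint stands for the part that bears it (a point fixed in the world has none). Each returns a list of dicts, best first, with "conf" (0 to 1); they miss things now and then, are a little off and sometimes report something else, mostly with a low value. They report only what shows in the picture. A call takes as long as a camera call.
- r.search_frame(thing, camera): "location" ([x, y, z] in mm, in the coordinates of the camera as it stood for that picture, good to about 4 mm: the middle of the surface that is visible of it).
- r.regions_of(thing, camera): "pixels" (400x640 bool, what is visible of it).
The state is a dict: "clock": time; "joint_positions": joint angles; "dq": joint speeds; "effort": joint torques, N m; "position": TCP position; "ee_rot": TCP orientation; "wrist_force": force on the tool from outside, world axes, zero at the start; "ft_torque": the same for the moment, N m; "opening": opening from 0.0 (shut) to 1.0 (fully open); "grasp_force": force on a finger pad.
Only numpy, scipy, OpenCV 4.12 (cv2) and the standard library are available. Lean on these libraries where they do the work, as an engineer would, in place of code of your own. Each camera call takes 0.05 s, during which the arm holds its last target. There are 200 camera calls.

## Working session

There is one attempt and no reset: what is moved stays moved. The work goes in short steps, Python scripts to look and compute and a tool call to move; the robot and the scene stay as the last step left them, time stands still between calls to the robot, and variables do not carry over. Pictures are saved under pics/ and viewed, at most 10 in all, crops included, and the job is handed in when it is done.

Besides the shell and the picture viewer there is one more tool, called after "Emit:" by a JSON object that holds its "fn" and its "kwargs", one argument or row to a line. carry_out: Moves the arm, as the interface text tells. Its arguments: {"type":"object","properties":{"dp":{"type":"array","items":{"type":"array","items":{"type":"number"}}},"roll":{"type":"array","items":{"type":"number"}},"jaw":{"type":"number"},"force":{"type":"number"}},"required":["dp","roll"]}

```bash
mkdir -p pics
cat > h.py <<'E'
import numpy as np, cv2
from cell import r
def K(i):
    f=200/np.tan(np.radians(i['fovy'])/2); return np.array([[f,0,i['cx']],[0,f,i['cy']],[0,0,1]])
def c2w(name,p):
    i=r.camera_info(name); p=np.asarray(p,float)
    if 'hand_eye' in i:
        s=r.get_state(); H=np.array(i['hand_eye']); t=p@H[:3,:3].T+H[:3,3]
        return t@cv2.Rodrigues(np.array(s['ee_rot'],float))[0].T+s['position']
    R=cv2.Rodrigues(np.array(i['rvec'],float))[0]; return (p-np.array(i['tvec']).ravel())@R
def cloud(name,depth,mask):
    i=r.camera_info(name); v,u=np.nonzero(mask&(depth>0)); d=depth[v,u]
    n=cv2.undistortPoints(np.stack([u,v],1).astype(float)[:,None],K(i),np.array(i['D'],float))[:,0]
    return c2w(name,np.c_[n*d[:,None],d])
E
python3 - <<'E'
from h import *
for c in ('scene','top'):
    im,d=r.camera(c); cv2.imwrite(f'pics/{c}.png',im[:,:,::-1])
    for t in ('feeder','red_end','blue_end','tab_top','tab_foot','gate_pin','gate','bowl','scoop','comb','tin'):
        try: print(c,t,[(np.round(c2w(c,q['location'])),round(q['conf'],2)) for q in r.search_frame(t,c)[:2]])
        except Exception as e: print(c,t,e)
s=r.get_state(); print(s)
E
```

```text
scene feeder [(array([561., 148.,  41.]), 0.67)]
scene red_end [(array([557., 152.,  38.]), 0.8), (array([ 630., -256.,   56.]), 0.56)]
scene blue_end [(array([560., 149.,  39.]), 0.6)]
scene tab_top [(array([558., -26.,  58.]), 0.83)]
scene tab_foot [(array([554., -22.,  54.]), 0.66)]
scene gate_pin [(array([554.,  -7.,  24.]), 0.56)]
scene gate [(array([550.,  -9.,  19.]), 0.63)]
scene bowl [(array([722., -33.,  22.]), 0.66)]
scene scoop [(array([685., 155.,  20.]), 0.66), (array([557., -26.,  54.]), 0.2)]
scene comb [(array([429., -31.,  -1.]), 0.71)]
scene tin [(array([553.,  -7.,  24.]), 0.73), (array([ 631., -258.,   52.]), 0.6)]
top feeder [(array([432., -31.,   8.]), 0.58), (array([532.,  83.,  30.]), 0.56)]
top red_end [(array([535.,  81.,  33.]), 0.68), (array([685., 158.,  19.]), 0.55)]
top blue_end [(array([539.,  77.,  33.]), 0.73), (array([547.,  -3.,  19.]), 0.43)]
top tab_top [(array([552., -35.,  30.]), 0.91)]
top tab_foot [(array([550., -41.,  33.]), 0.7)]
top gate_pin [(array([548.,  -4.,  23.]), 0.75), (array([552., -36.,  36.]), 0.42)]
top gate [(array([546.,  -2
[... 223 characters left out ...]
8.]), 0.93)]
{'clock': 1.2, 'joint_positions': array([-1.19199737e+00,  4.23111395e-01,  1.62991807e+00, -1.91184073e-05,
        1.08862623e+00, -1.89943894e-02]), 'dq': array([ 0.00015335, -0.00044372, -0.00050705, -0.00078781, -0.00110106,
       -0.00011092]), 'effort': array([ 4.00430887e-03, -5.44583237e+01, -2.74045193e+01,  6.45891717e-02,
        1.67412031e-02, -1.63052761e-05]), 'position': array([ 242.12737364, -576.15991483,  302.66082878]), 'ee_rot': array([-3.07959614e+00, -6.20742616e-01,  4.38945899e-05]), 'wrist_force': array([0.29696279, 0.34220871, 0.77052855]), 'ft_torque': array([-0.03617482, -0.06482486,  0.02808316]), 'grasp_force': 0.0, 'opening': 1.0000594982608513}
```

View pics/scene.png

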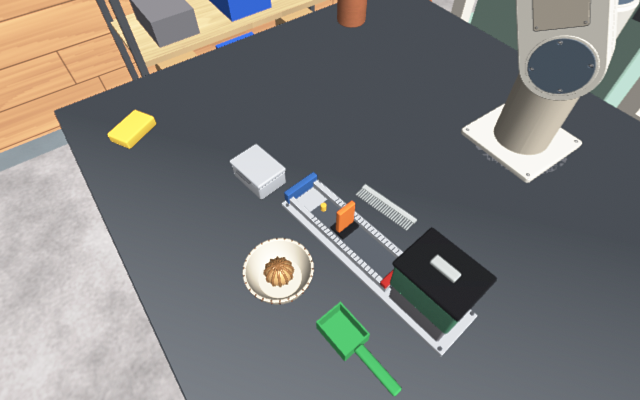

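View pics/top.png

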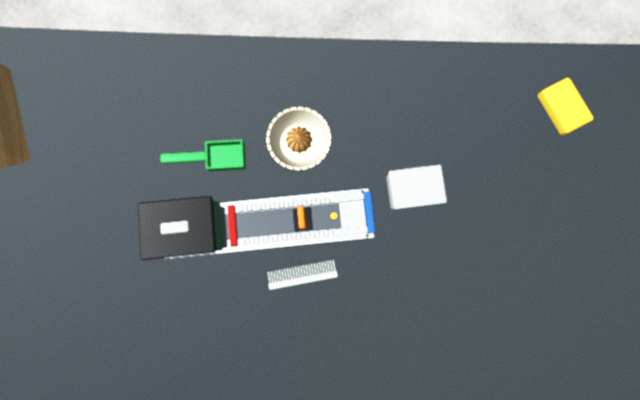

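The pictures show the feeder lying roughly along world y. In the top view, red is at (233,226), the tab at (302,218), the pin at (334,216) and blue at (369,212). The bowl is at (298,138), the comb at (302,274) and the tin at (416,187). Next I'll measure these by colour.

```bash
cat >> h.py <<'E'
def colours(name,im,d):
    h=cv2.cvtColor(im,cv2.COLOR_RGB2HSV); H,S,V=[h[:,:,k].astype(int) for k in range(3)]
    m=dict(red=((H<5)|(H>174)),orange=(H>=6)&(H<=17),yellow=(H>=19)&(H<=32),blue=(H>104)&(H<122))
    out={}
    for k,v in m.items():
        P=cloud(name,d,v&(S>150)&(V>90)); 
        out[k]=P[(abs(P[:,0]-550)<70)&(abs(P[:,1]+20)<190)&(P[:,2]<120)&(P[:,2]>20)]
    return out
E
python3 - <<'E'
from h import *
for c in ('scene','top'):
    im,d=r.camera(c)
    for k,P in colours(c,im,d).items():
        if len(P):
            T=P[P[:,2]>np.percentile(P[:,2],95)-5]; print(c,k,len(P),'mean',P.mean(0).round(1),'top',len(T),T.mean(0).round(1),'ext',P.min(0).round(),P.max(0).round(), 'med',np.median(P,0).round(1))
s=r.get_state(); R=cv2.Rodrigues(s['ee_rot'])[0]; print(R.round(3))
E
```

```text
scene red 99 mean [565.9 118.8  42. ] top 93 [565.2 118.4  42.2] ext [545. 111.  36.] [579. 127.  45.] med [567.4 118.4  42.3]
scene orange 394 mean [555.3 -29.1  73.1] top 105 [553.5 -31.8  98.2] ext [531. -78.  21.] [575. -24. 101.] med [556.  -28.3  76.5]
scene yellow 35 mean [562.  -97.7  35.6] top 21 [560.9 -98.8  38.9] ext [ 556. -104.   26.] [567. -93.  42.] med [562.6 -97.3  37.6]
scene blue 356 mean [ 572.  -172.    39.2] top 204 [ 570.7 -174.4   44.5] ext [ 527. -186.   20.] [ 614. -163.   49.] med [ 572.3 -171.5   42.8]
top red 257 mean [531.9 111.7  44.6] top 237 [531.5 111.8  44.8] ext [492. 102.  39.] [574. 123.  48.] med [531.7 111.8  44.6]
top orange 92 mean [548.1 -36.3  77.2] top 46 [547.6 -38.5 100.2] ext [529. -44.  30.] [574. -24. 104.] med [547.4 -39.4  97.3]
top yellow 100 mean [553.7 -53.3  83.8] top 70 [551.5 -33.9 100.6] ext [ 533. -108.   37.] [571. -29. 104.] med [556.2 -35.6  99.6]
top blue 285 mean [ 568.3 -178.4   46.6] top 266 [ 567.7 -178.5   46.9] ext [ 527. -189.   39.] [ 611. -167.   51.] med [ 567.8 -178.2   46.8]
[[ 0.922  0.387 -0.   ]
 [ 0.387 -0.922 -0.   ]
 [-0.     0.    -1.   ]]
```

Emit:
{"fn": "carry_out", "kwargs": {
  "dp": [
    [4.9, -3.8, 0],
    [9.8, -7.6, 0],
    [14.7, -11.4, 0],
    [19.6, -15.2, 0],
    [24.5, -19, 0]
  ],
  "roll": [0, 0, 0, 0, 0]
}}

```text
clock: 1.92
position: [395.2, -304.4, 303.0]
ee_rot: [3.079, 0.62, 0.001]
wrist_force: [0.8, -0.5, -0.1]
opening: 0.999
grasp_force: 0.0
```

Emit:
{"fn": "carry_out", "kwargs": {
  "dp": [
    [4.9, -3.8, 0],
    [9.8, -7.6, 0],
    [14.7, -11.4, 0],
    [19.6, -15.2, 0],
    [24.9, -19, 0]
  ],
  "roll": [0.09, 0.18, 0.272, 0.272, 0.272]
}}

```text
clock: 2.55
position: [549.7, -34.8, 303.0]
ee_rot: [3.135, 0.198, 0.001]
wrist_force: [0.2, -0.6, -0.3]
opening: 1.002
grasp_force: 0.0
```

Emit:
{"fn": "carry_out", "kwargs": {
  "dp": [
    [0, 0, 0],
    [0, 0, 0]
  ],
  "roll": [0, 0],
  "jaw": 0.7
}}

```text
clock: 2.8
position: [548.6, -36.7, 302.4]
ee_rot: [3.135, 0.199, -0.001]
wrist_force: [0.2, -0.6, -0.2]
opening: 0.811
grasp_force: 0.0
```

Run:
```python
from h import *
s=r.get_state(); im,d=r.camera('wrist'); cv2.imwrite('pics/w1.png',im[:,:,::-1])
R=cv2.Rodrigues(s['ee_rot'])[0]; print(s['clock'],s['position'],R.round(3).tolist(),s['wrist_force'],s['opening'])
for k,P in colours('wrist',im,d).items():
    if len(P):
        T=P[P[:,2]>np.percentile(P[:,2],95)-5]; print(k,len(P),'top',len(T),T.mean(0).round(1),'ext',T.min(0).round(),T.max(0).round())
        c,sz,a=cv2.minAreaRect(T[:,:2].astype(np.float32)); print('  rect',c,sz,a, 'tool',((np.array([*c,100])-s['position'])@R).round(1))
```

```text
2.8 [548.60958117 -36.71916092 302.4481876 ] [[0.992, 0.127, -0.001], [0.127, -0.992, -0.0], [-0.001, 0.0, -1.0]] [ 0.1574403  -0.58536732 -0.21301688] 0.8112596539866117
red 849 top 837 [535.1 112.8  42.8] ext [490. 101.  39.] [578. 126.  45.]
  rect (533.970458984375, 113.23716735839844) (87.2001724243164, 15.441181182861328) 6.719817161560059 tool [   4.6 -150.6  202.4]
orange 311 top 198 [552.  -38.1  98.6] ext [530. -42.  95.] [573. -28. 101.]
  rect (551.942626953125, -35.704612731933594) (43.0506706237793, 10.649866104125977) 6.952573299407959 tool [  3.6  -0.6 202.4]
yellow 247 top 136 [555.7 -31.7  98.9] ext [533. -34.  97.] [571. -28. 101.]
  rect (551.7511596679688, -32.99173355102539) (37.68535232543945, 5.260701656341553) 6.914563179016113 tool [  3.7  -3.3 202.4]
blue 1228 top 886 [ 570.4 -176.6   44.6] ext [ 525. -189.   41.] [ 613. -165.   47.]
  rect (569.1165771484375, -177.62216186523438) (88.21385955810547, 16.32062530517578) 6.4376444816589355 tool [  2.7 142.3 202.5]
```

Emit:
{"fn": "carry_out", "kwargs": {
  "dp": [
    [0.3, 0, 5.5],
    [0.3, 0, 11],
    [0.3, 0, 16.5],
    [0.3, 0, 16.5]
  ],
  "roll": [0, 0, 0, 0]
}}

```text
clock: 3.35
position: [548.7, -37.7, 134.4]
ee_rot: [-3.134, -0.194, 0.014]
wrist_force: [-0.3, -0.3, 0.1]
opening: 0.703
grasp_force: 0.0
```

Emit:
{"fn": "carry_out", "kwargs": {
  "dp": [
    [0, 0, 0],
    [0, 0, 0],
    [0, 0, 0],
    [0, 0, 0],
    [0, 0, 0]
  ],
  "roll": [0, 0, 0, 0, 0],
  "jaw": 0.05,
  "force": 15
}}

```text
clock: 3.98
position: [552.1, -36.3, 138.1]
ee_rot: [3.135, 0.198, 0.001]
wrist_force: [-0.6, -0.1, -0.3]
opening: 0.173
grasp_force: 0.4
```

```bash
cat > pin.py <<'E'
from h import *
s=r.get_state(); print(s['clock'],s['position'].round(1),s['wrist_force'].round(2),round(s['opening'],3),s['grasp_force'])
u=np.array([-.12,.993])
for c in ('scene','top','wrist'):
    im,d=r.camera(c)
    P=colours(c,im,d)
    for n,ks,lo,hi in (('pin',('yellow',),36,46),('tab',('orange','yellow'),92,106)):
        Q=np.vstack([P[k] for k in ks]); Q=Q[(Q[:,2]>lo)&(Q[:,2]<hi)]; y=Q[:,:2]@u
        if n=='pin': Q=Q[y<y.min()+20] if len(y) else Q
        if len(Q): print(c,n,len(Q),(Q[:,:2]@u).mean().round(2),Q.mean(0).round(1))
E
python3 pin.py
```

```text
3.975 [552.1 -36.3 138.1] [-0.64 -0.06 -0.25] 0.173 0.3765799105167389
scene pin 20 -165.39 [561.2 -98.7  39.4]
scene tab 38 -97.65 [568.9 -29.6  97.2]
wrist pin 298 -167.52 [ 560.4 -101.    38.5]
wrist tab 1152 -102.73 [559.7 -35.8  98.2]
```

Emit:
{"fn": "carry_out", "kwargs": {
  "dp": [
    [0, 0, 0],
    [0, 0, 0],
    [0, 0, 0]
  ],
  "roll": [0, 0, 0]
}}

```text
clock: 4.5
position: [552.1, -36.4, 138.0]
ee_rot: [-3.135, -0.197, -0.001]
wrist_force: [-0.8, 0.8, 5.1]
opening: 0.134
grasp_force: 15.0
```

Emit:
{"fn": "carry_out", "kwargs": {
  "dp": [
    [0, -0.1, 0],
    [0, -0.2, 0],
    [0, -0.3, 0],
    [0, -0.4, 0],
    [0, -0.4, 0]
  ],
  "roll": [0, 0, 0, 0, 0]
}}

```text
clock: 5.12
position: [551.6, -32.5, 138.0]
ee_rot: [3.135, 0.197, 0.001]
wrist_force: [-0.6, 0.2, 5.4]
opening: 0.137
grasp_force: 15.0
```

Emit:
{"fn": "carry_out", "kwargs": {
  "dp": [
    [0, -0.1, 0],
    [0, -0.2, 0],
    [0, -0.3, 0],
    [0, -0.4, 0],
    [0, -0.4, 0]
  ],
  "roll": [0, 0, 0, 0, 0]
}}

```text
clock: 5.75
position: [551.1, -28.6, 138.0]
ee_rot: [3.135, 0.198, 0.001]
wrist_force: [-0.7, -0.1, 5.2]
opening: 0.134
grasp_force: 15.0
```

Emit:
{"fn": "carry_out", "kwargs": {
  "dp": [
    [0, -0.1, 0],
    [0, -0.2, 0],
    [0, -0.3, 0],
    [0, -0.3, 0]
  ],
  "roll": [0, 0, 0, 0]
}}

```text
clock: 6.25
position: [550.8, -25.6, 138.0]
ee_rot: [3.135, 0.198, 0.001]
wrist_force: [-0.2, -0.8, 5.8]
opening: 0.137
grasp_force: 15.0
```

Emit:
{"fn": "carry_out", "kwargs": {
  "dp": [
    [0, -0.1, 0],
    [0, -0.2, 0],
    [0, -0.3, 0],
    [0, -0.3, 0]
  ],
  "roll": [0, 0, 0, 0]
}}

```text
clock: 6.75
position: [550.4, -22.6, 138.0]
ee_rot: [3.135, 0.198, 0.001]
wrist_force: [-1.3, -0.1, 5.5]
opening: 0.133
grasp_force: 15.0
```

Emit:
{"fn": "carry_out", "kwargs": {
  "dp": [
    [0, -0.1, 0],
    [0, -0.2, 0],
    [0, -0.3, 0]
  ],
  "roll": [0, 0, 0]
}}

```text
clock: 7.12
position: [550.0, -19.7, 138.0]
ee_rot: [3.135, 0.197, 0.001]
wrist_force: [-0.4, -0.8, 5.0]
opening: 0.135
grasp_force: 15.0
```

Emit:
{"fn": "carry_out", "kwargs": {
  "dp": [
    [0, -0.1, 0],
    [0, -0.2, 0]
  ],
  "roll": [0, 0]
}}

```text
clock: 7.38
position: [549.8, -17.7, 138.0]
ee_rot: [3.135, 0.198, 0.001]
wrist_force: [-1.6, -0.7, 6.3]
opening: 0.143
grasp_force: 15.0
```

```bash
python3 pin.py
```

```text
7.375 [549.8 -17.7 138. ] [-1.63 -0.72  6.31] 0.143 14.997256994247437
scene pin 20 -165.47 [561.1 -98.8  39.2]
scene tab 41 -81.03 [566.3 -13.2  96.8]Traceback (most recent call last):
  File "pin.py", line 6, in <module>
    P=colours(c,im,d)
  File "h.py", line 20, in colours
    P=cloud(name,d,v&(S>150)&(V>90));
  File "h.py", line 13, in cloud
    n=cv2.undistortPoints(np.stack([u,v],1).astype(float)[:,None],K(i),np.array(i['D'],float))[:,0]
      ~~~~~~~~~~~~~~~~~~~^^^^^^^^^^^^^^^^^^^^^^^^^^^^^^^^^^^^^^^^^^^^^^^^^^^^^^^^^^^^^^^^^^^^^
cv2.error: OpenCV(4.12.0) /io/opencv/modules/calib3d/src/undistort.dispatch.cpp:347: error: (-215:Assertion failed) CV_IS_MAT(_src) && CV_IS_MAT(_dst) && (_src->rows == 1 || _src->cols == 1) && (_dst->rows == 1 || _dst->cols == 1) && _src->cols + _src->rows - 1 == _dst->rows + _dst->cols - 1 && (CV_MAT_TYPE(_src->type) == CV_32FC2 || CV_MAT_TYPE(_src->type) == CV_64FC2) && (CV_MAT_TYPE(_dst->type) == CV_32FC2 || CV_MAT_TYPE(_dst->type) == CV_64FC2) in function 'cvUndistortPointsInternal'
```

Emit:
{"fn": "carry_out", "kwargs": {
  "dp": [
    [0, -0.1, 0],
    [0, -0.2, 0]
  ],
  "roll": [0, 0]
}}

```text
clock: 7.72
position: [549.5, -15.7, 137.9]
ee_rot: [3.135, 0.198, 0.001]
wrist_force: [-0.6, -0.4, 5.4]
opening: 0.138
grasp_force: 15.0
```

Emit:
{"fn": "carry_out", "kwargs": {
  "dp": [
    [0, -0.1, 0],
    [0, -0.2, 0]
  ],
  "roll": [0, 0]
}}

```text
clock: 7.98
position: [549.3, -13.8, 138.0]
ee_rot: [3.135, 0.197, 0.001]
wrist_force: [-0.9, -0.8, 5.7]
opening: 0.138
grasp_force: 15.0
```

```bash
sed -i "s/'scene','top','wrist'/'scene','wrist'/" pin.py; python3 pin.py
```

```text
7.975 [549.3 -13.8 138. ] [-0.85 -0.79  5.67] 0.138 14.99743714928627
scene pin 19 -165.85 [561.  -99.2  39.2]
scene tab 37 -77.16 [566.2  -9.3  97.5]
wrist pin 290 -167.38 [ 560.4 -100.8   38.5]
wrist tab 1164 -79.98 [556.8 -13.2  98.3]
```

Neither the gate nor the force has responded yet, so I'll keep going.

Emit:
{"fn": "carry_out", "kwargs": {
  "dp": [
    [0, -0.1, 0],
    [0, -0.2, 0]
  ],
  "roll": [0, 0]
}}

```text
clock: 8.32
position: [549.0, -11.8, 137.9]
ee_rot: [3.135, 0.198, 0.001]
wrist_force: [-0.9, -0.1, 6.9]
opening: 0.134
grasp_force: 15.0
```

Emit:
{"fn": "carry_out", "kwargs": {
  "dp": [
    [0, -0.1, 0],
    [0, -0.2, 0]
  ],
  "roll": [0, 0]
}}

```text
clock: 8.57
position: [548.8, -9.8, 138.0]
ee_rot: [3.135, 0.198, 0.001]
wrist_force: [-0.1, -1.2, 4.7]
opening: 0.136
grasp_force: 15.0
```

```bash
python3 pin.py
```

```text
8.575 [548.8  -9.8 138. ] [-0.06 -1.21  4.71] 0.136 14.997550696134567
scene pin 20 -165.79 [561.  -99.2  39. ]
scene tab 42 -72.99 [565.3  -5.2  97. ]
wrist pin 284 -167.26 [ 560.2 -100.7   38.6]
wrist tab 1163 -76.0 [556.2  -9.3  98.3]
```

Emit:
{"fn": "carry_out", "kwargs": {
  "dp": [
    [0, -0.1, 0],
    [0, -0.2, 0]
  ],
  "roll": [0, 0]
}}

```text
clock: 8.93
position: [548.5, -7.8, 138.0]
ee_rot: [3.135, 0.198, 0.001]
wrist_force: [-1.1, -0.3, 3.9]
opening: 0.137
grasp_force: 15.0
```

Emit:
{"fn": "carry_out", "kwargs": {
  "dp": [
    [0, -0.1, 0],
    [0, -0.2, 0]
  ],
  "roll": [0, 0]
}}

```text
clock: 9.18
position: [548.3, -5.8, 137.9]
ee_rot: [3.135, 0.198, 0.001]
wrist_force: [-0.7, -1.3, 4.4]
opening: 0.136
grasp_force: 15.0
```

```bash
python3 pin.py
```

```text
9.175 [548.3  -5.8 137.9] [-0.73 -1.26  4.44] 0.136 14.997898489236832
scene pin 23 -165.51 [561.2 -98.9  38.4]
scene tab 38 -69.0 [565.2  -1.2  97.4]
wrist pin 282 -167.36 [ 560.3 -100.8   38.5]
wrist tab 1179 -71.92 [555.8  -5.3  98.3]
```

Emit:
{"fn": "carry_out", "kwargs": {
  "dp": [
    [0, -0.1, 0],
    [0, -0.2, 0]
  ],
  "roll": [0, 0]
}}

```text
clock: 9.52
position: [548.1, -4.1, 137.9]
ee_rot: [3.134, 0.198, 0.001]
wrist_force: [-0.2, -5.3, 4.5]
opening: 0.135
grasp_force: 15.0
```

Emit:
{"fn": "carry_out", "kwargs": {
  "dp": [
    [0, -0.1, 0],
    [0, -0.2, 0]
  ],
  "roll": [0, 0]
}}

```text
clock: 9.78
position: [548.0, -3.1, 137.8]
ee_rot: [3.133, 0.199, 0.001]
wrist_force: [0.4, -11.6, 2.8]
opening: 0.138
grasp_force: 15.0
```

```bash
python3 pin.py
```

```text
9.775 [548.   -3.1 137.8] [  0.4  -11.59   2.82] 0.138 15.03097414970398
scene pin 23 -165.16 [560.4 -98.6  38.8]
scene tab 40 -66.99 [565.    0.8  97.2]
wrist pin 282 -166.85 [ 560.2 -100.3   38.6]
wrist tab 1182 -69.87 [555.8  -3.2  98.3]
```

Emit:
{"fn": "carry_out", "kwargs": {
  "dp": [
    [0, 0, 0],
    [0, 0.3, 0],
    [0, 0.6, 0],
    [0, 0.9, 0],
    [0, 1.2, 0]
  ],
  "roll": [0, 0, 0, 0, 0]
}}

```text
clock: 10.5
position: [549.2, -13.5, 138.0]
ee_rot: [-3.135, -0.197, -0.001]
wrist_force: [-0.6, 1.1, 5.9]
opening: 0.138
grasp_force: 15.0
```

Emit:
{"fn": "carry_out", "kwargs": {
  "dp": [
    [0, 0.4, 0],
    [0, 0.8, 0],
    [0, 1.2, 0],
    [0, 1.6, 0],
    [0, 2, 0]
  ],
  "roll": [0, 0, 0, 0, 0]
}}

```text
clock: 11.12
position: [551.7, -33.4, 138.0]
ee_rot: [-3.135, -0.197, -0.001]
wrist_force: [-1.0, 0.9, 6.3]
opening: 0.132
grasp_force: 15.0
```

Emit:
{"fn": "carry_out", "kwargs": {
  "dp": [
    [0, 0.2, 0],
    [0, 0.4, 0],
    [0, 0.4, 0]
  ],
  "roll": [0, 0, 0]
}}

```text
clock: 11.5
position: [552.2, -37.5, 138.0]
ee_rot: [-3.135, -0.197, -0.001]
wrist_force: [-0.4, -0.7, 6.5]
opening: 0.136
grasp_force: 15.0
```

Emit:
{"fn": "carry_out", "kwargs": {
  "dp": [
    [0, 0.1, 0],
    [0, 0.2, 0]
  ],
  "roll": [0, 0]
}}

```text
clock: 11.75
position: [552.5, -39.2, 138.0]
ee_rot: [-3.135, -0.197, -0.001]
wrist_force: [-0.7, 0.4, 5.8]
opening: 0.139
grasp_force: 15.0
```

```bash
python3 pin.py
```

```text
11.75 [552.5 -39.2 138. ] [-0.73  0.38  5.82] 0.139 14.997408539056778
scene pin 26 -165.17 [560.6 -98.6  38.5]
scene tab 39 -103.01 [569.2 -35.   96.9]
wrist pin 290 -166.99 [ 560.3 -100.5   38.7]
wrist tab 1156 -105.73 [560.  -38.8  98.2]
```

Emit:
{"fn": "carry_out", "kwargs": {
  "dp": [
    [0, 0.1, 0],
    [0, 0.2, 0]
  ],
  "roll": [0, 0]
}}

```text
clock: 12.1
position: [552.7, -41.2, 137.9]
ee_rot: [-3.135, -0.197, -0.001]
wrist_force: [-0.2, 1.2, 5.5]
opening: 0.138
grasp_force: 15.0
```

Emit:
{"fn": "carry_out", "kwargs": {
  "dp": [
    [0, 0.1, 0],
    [0, 0.2, 0]
  ],
  "roll": [0, 0]
}}

```text
clock: 12.35
position: [553.0, -43.2, 138.0]
ee_rot: [-3.135, -0.197, -0.001]
wrist_force: [-0.6, 0.6, 6.5]
opening: 0.138
grasp_force: 15.0
```

Emit:
{"fn": "carry_out", "kwargs": {
  "dp": [
    [0, 0.1, 0],
    [0, 0.2, 0]
  ],
  "roll": [0, 0]
}}

```text
clock: 12.6
position: [553.2, -45.2, 138.0]
ee_rot: [-3.135, -0.197, -0.001]
wrist_force: [-0.4, 0.9, 5.7]
opening: 0.141
grasp_force: 15.0
```

Emit:
{"fn": "carry_out", "kwargs": {
  "dp": [
    [0, 0.1, 0],
    [0, 0.2, 0]
  ],
  "roll": [0, 0]
}}

```text
clock: 12.85
position: [553.5, -47.2, 137.9]
ee_rot: [-3.135, -0.197, -0.001]
wrist_force: [-0.4, 1.7, 5.9]
opening: 0.137
grasp_force: 15.0
```

Emit:
{"fn": "carry_out", "kwargs": {
  "dp": [
    [0, 0.1, 0]
  ],
  "roll": [0]
}}

```text
clock: 12.98
position: [553.5, -47.9, 137.9]
ee_rot: [-3.135, -0.196, -0.0]
wrist_force: [-0.7, 5.3, 6.3]
opening: 0.137
grasp_force: 15.0
```

```bash
python3 pin.py
```

```text
12.975 [553.5 -47.9 137.9] [-0.66  5.32  6.31] 0.137 15.005122125148773
scene pin 22 -165.54 [560.3 -99.   38.7]
scene tab 38 -111.44 [570.3 -43.3  97.4]
wrist pin 283 -167.11 [ 560.2 -100.6   38.6]
wrist tab 1124 -114.33 [561.  -47.3  98.2]
```

Emit:
{"fn": "carry_out", "kwargs": {
  "dp": [
    [0, 0.1, 0],
    [0, 0.1, 0],
    [0, 0.1, 0]
  ],
  "roll": [0, 0, 0]
}}

```text
clock: 13.45
position: [553.5, -48.2, 137.9]
ee_rot: [-3.134, -0.196, 0.0]
wrist_force: [-0.9, 7.4, 6.6]
opening: 0.134
grasp_force: 15.0
```

Emit:
{"fn": "carry_out", "kwargs": {
  "dp": [
    [0, -0.5, 0],
    [0, -1, 0],
    [0, -1.6, 0],
    [0, -2.3, 0],
    [0, -2.3, 0]
  ],
  "roll": [0, 0, 0, 0, 0]
}}

```text
clock: 14.08
position: [550.8, -26.0, 138.0]
ee_rot: [-3.135, -0.198, -0.001]
wrist_force: [-0.2, 0.4, 6.3]
opening: 0.132
grasp_force: 15.0
```

Emit:
{"fn": "carry_out", "kwargs": {
  "dp": [
    [0, 0, 0],
    [0, 0, 0]
  ],
  "roll": [0, 0]
}}

```text
clock: 14.32
position: [550.9, -26.3, 138.0]
ee_rot: [-3.135, -0.197, -0.001]
wrist_force: [-0.9, 0.7, 6.4]
opening: 0.134
grasp_force: 15.0
```

Within about 0.5 mm of the middle. I'll release the tab and go straight up.

Emit:
{"fn": "carry_out", "kwargs": {
  "dp": [
    [0, 0, 0],
    [0, 0, 0],
    [0, 0, 0],
    [0, 0, 0]
  ],
  "roll": [0, 0, 0, 0],
  "jaw": 0.6
}}

```text
clock: 14.82
position: [550.6, -26.5, 137.5]
ee_rot: [-3.135, -0.198, 0.0]
wrist_force: [-0.1, -0.3, 0.6]
opening: 0.549
grasp_force: 0.0
```

Emit:
{"fn": "carry_out", "kwargs": {
  "dp": [
    [0, 0, -3],
    [0, 0, -8],
    [0, 0, -12],
    [0, 0, -16],
    [0, 0, -16]
  ],
  "roll": [0, 0, 0, 0, 0]
}}

```text
clock: 15.45
position: [552.2, -26.6, 300.9]
ee_rot: [3.134, 0.197, 0.01]
wrist_force: [-0.3, -0.2, 0.4]
opening: 0.6
grasp_force: 0.0
```

```bash
python3 pin.py
```

```text
15.45 [552.2 -26.6 300.9] [-0.3  -0.16  0.39] 0.6 0.0
scene pin 25 -165.33 [560.7 -98.7  38.5]
scene tab 127 -89.25 [552.  -23.2  97.8]
wrist pin 85 -166.72 [ 557.9 -100.5   37.6]
wrist tab 338 -92.23 [551.3 -26.3  97.2]
```

```bash
python3 -c "
from cell import r
print(r.sign_off())"
```

```text
the job is handed in; nothing more can be done
None
```

The job is handed in; no verdict came back. I felt the tab meet the gate at both ends, about 44 mm apart, and left it released within about 1 mm of the middle. The gate's pin showed no measurable shift, and nothing suggested contact with the bowl, scoop, comb or tin, though I did not re-measure those four.

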